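# Rack the last jar and clamp the stop bar

## Robot

A 6-joint arm with a two-finger parallel gripper is mounted at the origin on the work surface. World frame = base frame: x ahead of the robot, y to its left, z up, the work surface at z = 0. Lengths are in m, angles in rad, forces in N, time in s.
With the tool pointing down it reaches from about 0.35 to 0.875 m from the base axis. Payload 4.2 kg.
Tool frame: the origin (TCP) lies midway between the tips of the shut fingers; the grasp point (between the pads) lies 19 mm behind it (r.hold_point_z is the distance from the TCP to the grasp point, in m); z points along the fingers, y is the line along which they close (so a half turn about z gives the same grasp; the last joint's range is limited). The gripper opens to 87 mm and grips with 3 to 60 N. Pads are 19 mm wide; open, the fingers measure 117 mm over their backs; the gripper's body (75 mm by 190 mm) begins 51 mm behind the grasp point.
Start: joints at [1.486, 0.385, 0.008, 0, -1.194, -0.259], TCP at [0.211, 0.588, 0.223] pointing down, gripper open.
Joint ranges: [-3.14, 3.14], [-1.21, 2.06], [-1.07, 1.41], [-3.16, 2.05], [-2.99, -0.16], [-3.1, 3.1]. Speed limits (rad/s): [2.79, 2.79, 3.14, 3.14, 3.14, 3.14].

## Interface

Orientations are given as a rotation vector (axis times angle).
In Python, from rig import r, inverse_kinematics, optics gives the robot as it stands. The module is installed in compiled form; this text tells all that it offers. Calls block until the motion is done:
- r.move_pose(position, orientation): joint-space move of the TCP to a pose.
- r.move_l(position, ori=None, v=0.15, contact_N=None): straight line of the TCP; ori=None keeps the orientation; v is the mean speed in m/s. With contact_N (N) it stops when the force on the tool has changed by that much, and returns True; else False.
- r.movej(angles): joint-space move.
- r.set_gripper(opening, grip_force=None): finger opening in m; grip_force is the grip in N (None keeps the last); returns when the fingers have stopped.
- r.sleep(seconds).
- inverse_kinematics(position, orientation): joint angles nearest the present ones, or None.
- optics.grab_frame(name): name is "side" or "top" or "wrist"; returns the picture (400x640x3 uint8, red, green, blue); there is no depth.
- optics.camera_params(name): a dict with "K" (3x3 intrinsics, pixels), "cam_to_world" (4x4, takes a point from camera to world coordinates). Camera axes: x right, y down, z forward; pixel columns grow to the right and rows downward; lengths in m; the calibration is good to about 2 mm. The wrist camera is an equidistant fisheye: a pixel r from the principal point sees the ray r / f radians off the axis. A picture is of the moment at which its call begins: read the wrist's pose just before it. camera_params takes no time and is no camera call; for the wrist camera it gives the pose at the moment of the call.
A pose or a line that the arm cannot do raises r.MotionError and nothing moves.
- r.hand_in(): hands the job in; it is judged then, once.
Readings, each from a call of its own:
- r.get_time(): time.
- r.get_joint_positions(): joint angles.
- r.get_qvel(): joint speeds.
- r.get_joint_efforts(): joint torques, N m.
- r.get_tcp_pos(): TCP position.
- r.get_tool_rot(): TCP orientation.
- r.get_wrist_force(): force on the tool from outside, world axes, zero at the start.
- r.get_moment(): the same for the moment, N m.
- r.get_width(): finger opening in m.
- r.get_finger_force(): force on a finger pad.
Only numpy, scipy, OpenCV 4.12 (cv2) and the standard library are available. Lean on these libraries where they do the work, as an engineer would, in place of code of your own. Each camera call takes 0.05 s, during which the arm holds its last target. There are 200 camera calls.

## Task

Set the jar that stands on the counter upright into the empty bay of the jar rack, lowering it rather than dropping it. Then slide the rack's stop bar up snug against the three jars so that they are held against the front wall, and turn its clamp knob clockwise until it is tight, so that the bar is locked there. Do not tip a jar or disturb the shaker and the bowl.

Things in the scene. Friction and masses are not known exactly. Their poses are not given: they have to be found in the camera images.
- rack: White and metal jar rack, fixed on the steel counter. Origin: on the counter, mid inner face of its front wall (nearest the robot). x runs from that wall into the bays and on to the guide behind, y left along the wall, z up. Three bays between 4 mm dividers; walls and dividers 45 mm high, bays run from x = 0 to 100 mm, back and bottom open: jars stand on the counter, z = 0.
- bay_right (a point): Good place for a jar's axis in the right (-y) bay, at counter height: 42 mm from the front wall, rack y = -81 mm, midway between dividers that leave 78 mm. Axes as the rack's. The empty bay only has a flat white paper disc lying in it; the jar stands on that.
- bay_mid (a point): Good place for a jar's axis in the middle bay, at counter height: 42 mm from the front wall, rack y = 0 mm, midway between dividers that leave 76 mm. Axes as the rack's. The empty bay only has a flat white paper disc lying in it; the jar stands on that.
- bay_left (a point): Good place for a jar's axis in the left (+y) bay, at counter height: 42 mm from the front wall, rack y = 81 mm, midway between dividers that leave 78 mm. Axes as the rack's. The empty bay only has a flat white paper disc lying in it; the jar stands on that.
- stop (a joint): Slide of the stop bar's carriage along the rack's -x, m: 0 = fully back, grows towards the front wall (end 0.090). The bar's face is 140 mm minus this from the front wall. Starts at 0 to 0.015, loose: slides with about 2 N, plus up to about 10 N to push the jars along. Jars held against the front wall stop it at about 0.080. It may be pushed at the carriage or drawn along by the knob.
- stop_face (a point): Middle of the stop bar's face that touches the jars, 58 mm above the counter; axes as the rack's. The aluminium bar is 236 mm long across all three bays, 12 mm thick, 49 to 67 mm above the counter, over the dividers. It is joined to a 60 x 60 mm carriage (top 53 mm above the counter) whose knob axis lies 80 mm behind the face (rack +x).
- knob (a joint): Angle of the black clamp knob, rad, growing clockwise seen from above. Starts loose at 0 to 0.3; from about 0.7 the clamp begins to bite and the turn gets stiffer (up to about 0.2 N m); tight from about 1.2; end stop at 1.5. When tight the carriage cannot slide.
- knob_grip (a point): Point on the vertical knob axis, 85 mm above the counter, at the height to grip; rides on the carriage. The knob is a flat upright black bar 70 mm long, 16 mm thick, 63 to 100 mm above the counter, on a 44 mm disc. Site axes turn with it: the bar is long along the point's y, pinch across the point's x (at joint 0 the bar lies along the rack's y, across the slide).
- jar_a: One of three alike amber glass jars, 60 mm diameter, 110 mm high, 0.18 to 0.35 kg; straight sides up to 80 mm, then a shoulder and a 53 mm steel lid (94 to 110 mm). Origin at the centre of its underside, z up. Two jars stand in bays of the rack; the third (any of the three) stands on the open counter left of the rack.
- jar_b: One of three alike amber glass jars, 60 mm diameter, 110 mm high, 0.18 to 0.35 kg; straight sides up to 80 mm, then a shoulder and a 53 mm steel lid (94 to 110 mm). Origin at the centre of its underside, z up. Two jars stand in bays of the rack; the third (any of the three) stands on the open counter left of the rack.
- jar_c: One of three alike amber glass jars, 60 mm diameter, 110 mm high, 0.18 to 0.35 kg; straight sides up to 80 mm, then a shoulder and a 53 mm steel lid (94 to 110 mm). Origin at the centre of its underside, z up. Two jars stand in bays of the rack; the third (any of the three) stands on the open counter left of the rack.
- shaker: Steel shaker, 50 mm diameter, 90 mm high, on the counter left of the rack near the loose jar; origin under its centre. Leave alone.
- bowl: Steel bowl, 170 mm across, 70 mm high, right of the rack; origin under its centre. Leave alone.

How it is judged:
By the outcome, as a careful person would: the job done as asked, in the order asked, and still so for the second after the job is handed in, with the robot touching nothing.
It also fails if it takes over 58 s, if anything falls off the work surface, if the arm or the gripper's body presses on something with over 40 N, if the wrist force passes 120 N, or if a joint passes its speed limit or range.

## Working session

There is one attempt and no reset: what is moved stays moved. The work goes in short steps, each a Python script; the robot and the scene stay as the last script left them, time stands still between calls to the robot, and variables do not carry over. Pictures are saved under pics/ and viewed, at most 10 in all, crops included, and the job is handed in when it is done.

```bash
mkdir -p pics; python3 - <<'E'
from rig import r, optics
import cv2, numpy as np
np.set_printoptions(precision=4,suppress=True)
for n in ("top","side"):
    p=optics.camera_params(n); print(n,p["K"],p["cam_to_world"])
    cv2.imwrite(f"pics/{n}0.png",optics.grab_frame(n)[:,:,::-1])
print(r.get_time(), r.get_tool_rot(), r.hold_point_z, r.get_width())
E
```

```text
top [[403.725    0.     322.3363]
 [  0.     403.725  196.6951]
 [  0.       0.       1.    ]] [[-0.0135 -0.9913  0.1306  0.3521]
 [-0.9999  0.0127 -0.0073 -0.093 ]
 [ 0.0055 -0.1307 -0.9914  1.137 ]
 [ 0.      0.      0.      1.    ]]
side [[392.3304   0.     325.4956]
 [  0.     392.3304 199.3256]
 [  0.       0.       1.    ]] [[ 0.8294 -0.2735  0.4871 -0.0722]
 [-0.5584 -0.432   0.7082 -0.9296]
 [ 0.0167 -0.8594 -0.511   0.7082]
 [ 0.      0.      0.      1.    ]]
0.1 [ 3.0933 -0.5373 -0.0004] 0.0187 0.08707708399770346
```

View pics/top0.png

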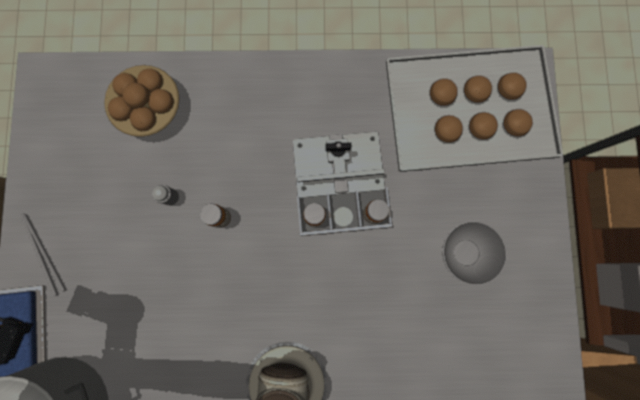

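View pics/side0.png

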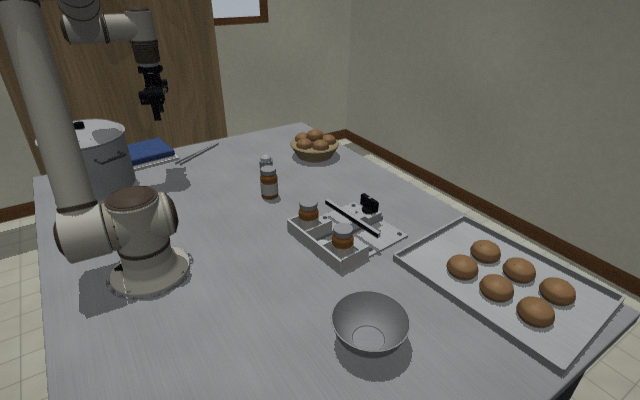

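The middle bay is empty (paper disc at about (343,217) in the top picture). The loose jar's lid is at (212,214), the shaker at (162,193) and the knob at (339,149). I'll zoom in on these.

```bash
python3 - <<'E'
import cv2, numpy as np
a=cv2.imread("pics/top0.png")
c=cv2.resize(a[120:245,195:400],None,fx=3.9,fy=3.9,interpolation=cv2.INTER_CUBIC)
cv2.imwrite("pics/c1.png",np.clip(c*1.5,0,255).astype('uint8'))
E
```

```text
(no output)
```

View pics/c1.png

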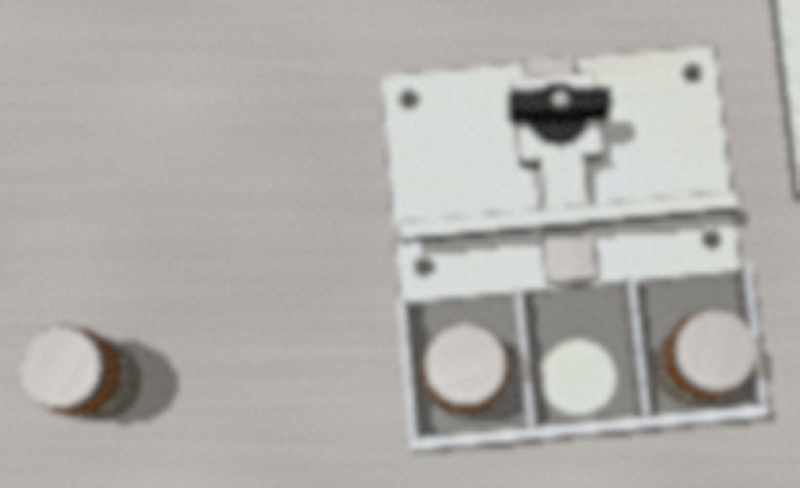

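The crop shows the disc at (578,377), the front wall's outer top corners at (412,447) and (770,413), the knob top at (560,98), the bar ends at (400,232) and (742,212), and the loose jar's lid at (62,367).

```bash
cat > h.py <<'E'
import numpy as np
from rig import optics
np.set_printoptions(precision=4,suppress=True)
def ray(n,u,v,z,p=None):
    p=p or optics.camera_params(n); K=p["K"];T=p["cam_to_world"]
    x=(u-K[0,2])/K[0,0];y=(v-K[1,2])/K[1,1]
    if n=="wrist":
        t=np.hypot(x,y); s=np.sin(t)/max(t,1e-9); d=np.array([x*s,y*s,np.cos(t)])
    else: d=np.array([x,y,1.])
    d=T[:3,:3]@d; o=T[:3,3]
    return o+d*(z-o[2])/d[2]
E
python3 - <<'E'
from h import *
F=dict(disc=(578,377,0),fl=(412,447,.045),fr=(770,413,.045),knob=(560,98,.1),barl=(400,232,.067),barr=(742,212,.067),jar=(62,367,.11),jl=(465,364,.11),jr=(713,352,.11),hole1=(409,99,.01),hole2=(692,73,.01),hole3=(424,266,.01),hole4=(711,240,.01))
P={k:ray("top",195+a/3.9-.37,120+b/3.9-.37,z) for k,(a,b,z) in F.items()}
for k in P: print(k,P[k])
for a,b in (("fr","fl"),("barr","barl"),("jr","jl"),("hole2","hole1"),("hole4","hole3")):
    d=P[b]-P[a]; print(a,b,np.linalg.norm(d), np.degrees(np.arctan2(-d[0],d[1])))
print(optics.camera_params("wrist"))
E
```

```text
disc [ 0.4453 -0.1585  0.    ]
fl [ 0.3947 -0.0402  0.045 ]
fr [ 0.4149 -0.2886  0.045 ]
knob [ 0.6262 -0.1444  0.1   ]
barl [ 0.5416 -0.0339  0.067 ]
barr [ 0.5526 -0.2703  0.067 ]
jar [0.4472 0.1849 0.11  ]
jl [ 0.4458 -0.0784  0.11  ]
jr [ 0.4516 -0.241   0.11  ]
hole1 [ 0.6506 -0.0379  0.01  ]
hole2 [ 0.6677 -0.2464  0.01  ]
hole3 [ 0.5265 -0.048   0.01  ]
hole4 [ 0.5429 -0.2565  0.01  ]
fr fl 0.24920979473285979 4.649071453731981
barr barl 0.23661191151965183 2.679534349229959
jr jl 0.16273746866726993 2.0347233126826962
hole2 hole1 0.20916987016806726 4.699012216975004
hole4 hole3 0.20913461338890033 4.514621490784988
{'K': array([[309.7069,   0.    , 320.838 ],
       [  0.    , 309.7069, 195.2262],
       [  0.    ,   0.    ,   1.    ]]), 'cam_to_world': array([[-0.3384, -0.9064, -0.2527,  0.2797],
       [-0.941 ,  0.3265,  0.0889,  0.5641],
       [ 0.0019,  0.2679, -0.9635,  0.3841],
       [ 0.    ,  0.    ,  0.    ,  1.    ]])}
```

```bash
cat >> h.py <<'E'
from scipy.spatial.transform import Rotation as Rn
YAW=np.radians(4.65); RX=np.array([np.cos(YAW),np.sin(YAW),0]); RY=np.array([-np.sin(YAW),np.cos(YAW),0])
def ori(a, flip=1):
    """tool down, closing line at angle a (rad, ccw) from rack x"""
    y=flip*np.array([np.cos(YAW+a),np.sin(YAW+a),0]); z=np.array([0,0,-1.])
    return Rn.from_matrix(np.c_[np.cross(y,z),y,z]).as_rotvec()
E
python3 - <<'E'
from h import *
from rig import r, inverse_kinematics as ik
J=np.array([.4472,.1849,0]);B=np.array([.448,-.1595,0]);Kn=np.array([.6262,-.1444,0])
for f in (1,-1):
  for p,a in ((J,0),(B,0),(Kn,0),(Kn-.08*RX,0),(Kn-.08*RX,-1.4)):
    print(f,a,ik(p+[0,0,.2],ori(a,f)),ik(p+[0,0,.055],ori(a,f)))
E
```

```text
1 0 [ 0.7286  0.1633 -0.362   0.     -1.0455  2.4942] [ 0.7286  0.3501 -0.5474  0.     -0.6732  2.4942]
1 0 [ 0.0007  0.1487 -0.3801  0.     -1.042  -3.0611] [ 0.0007  0.3386 -0.5673  0.     -0.6649 -3.0611]
1 0 [ 0.0247  0.4298  0.0211  0.     -1.162  -3.0851] [ 0.0247  0.5667 -0.1458  0.     -0.8583 -3.0851]
1 0 [ 0.0164  0.3037 -0.172   0.     -1.0951 -3.0768] [ 0.0164  0.4627 -0.3442  0.     -0.7638 -3.0768]
1 -1.4 [ 0.0164  0.3037 -0.172  -0.     -1.0951  1.8064] [ 0.0164  0.4627 -0.3442 -0.     -0.7638  1.8064]
-1 0 [ 0.7286  0.1633 -0.362   0.     -1.0455 -0.6474] [ 0.7286  0.3501 -0.5474  0.     -0.6732 -0.6474]
-1 0 [ 0.0007  0.1487 -0.3801  0.     -1.042   0.0805] [ 0.0007  0.3386 -0.5673  0.     -0.6649  0.0805]
-1 0 [ 0.0247  0.4298  0.0211  0.     -1.162   0.0565] [ 0.0247  0.5667 -0.1458  0.     -0.8583  0.0565]
-1 0 [ 0.0164  0.3037 -0.172   0.     -1.0951  0.0648] [ 0.0164  0.4627 -0.3442  0.     -0.7638  0.0648]
-1 -1.4 [ 0.0164  0.3037 -0.172   0.     -1.0951 -1.3352] [ 0.0164  0.4627 -0.3442  0.     -0.7638 -1.3352]
```

```bash
python3 - <<'E'
from h import *
from rig import r
import cv2
r.move_pose([.4472,.1849,.19],ori(0,-1))
p=optics.camera_params("wrist"); im=optics.grab_frame("wrist")
print(p["cam_to_world"], r.get_time(), r.get_tcp_pos())
np.save("wp.npy",p["cam_to_world"]); cv2.imwrite("pics/w1.png",im[:,:,::-1])
E
```

```text
[[-0.9967 -0.0783 -0.0211  0.4534]
 [-0.0811  0.9601  0.2676  0.1132]
 [-0.0007  0.2684 -0.9633  0.3526]
 [ 0.      0.      0.      1.    ]] 1.8667 [0.4473 0.1859 0.1901]
```

View pics/w1.png

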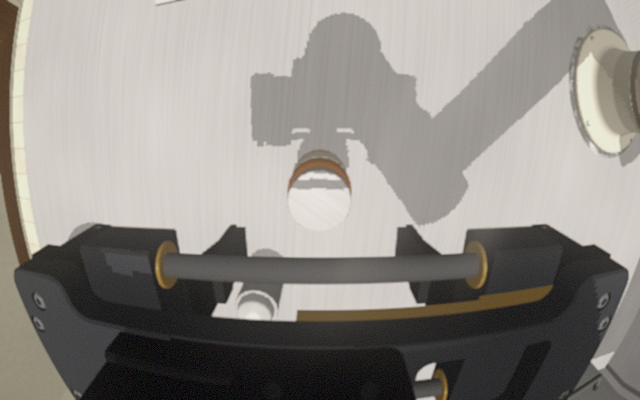

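The lid's disc is centred at about (320,199). I'll use that to refine the position and then pick. The camera looks towards the rack side, so it should see the bays on the way in.

```bash
python3 - <<'E'
from h import *
from rig import r
import cv2
p=optics.camera_params("wrist"); 
j=ray("wrist",319.5,199,.11,p); print("jar",j, ray("wrist",288,199,.11,p)-ray("wrist",351,199,.11,p))
if np.linalg.norm(j[:2]-[.4472,.1849])<.01:
    j[:2]=(j[:2]+[.4472,.1849])/2
    r.move_l([j[0],j[1],.19],v=.2)
    print(r.move_l([j[0],j[1],.0525],v=.12,contact_N=6), r.get_tcp_pos())
    r.set_gripper(.05,20); print(r.get_width(),r.get_wrist_force(),r.get_finger_force())
    t=r.get_tcp_pos(); r.move_l([t[0],t[1],.19],v=.15)
    print(r.get_width(),r.get_wrist_force(),r.get_tcp_pos())
    r.move_l([.448,-.10,.19],v=.25)
    p=optics.camera_params("wrist"); cv2.imwrite("pics/w2.png",optics.grab_frame("wrist")[:,:,::-1]); np.save("wp.npy",p["cam_to_world"])
    print(r.get_time(),r.get_tcp_pos(),r.get_width())
E
```

```text
jar [0.4488 0.184  0.11  ] [0.0514 0.0042 0.    ]
False [0.4485 0.1848 0.0531]
0.059373210343480476 [0.3939 0.5306 0.6112] 19.985347070687567
0.05907909579690175 [-0.0432 -0.1734 -2.9901] [0.4476 0.1842 0.1888]
6.4167 [ 0.448  -0.0993  0.1899] 0.059205796367893464
```

View pics/w2.png

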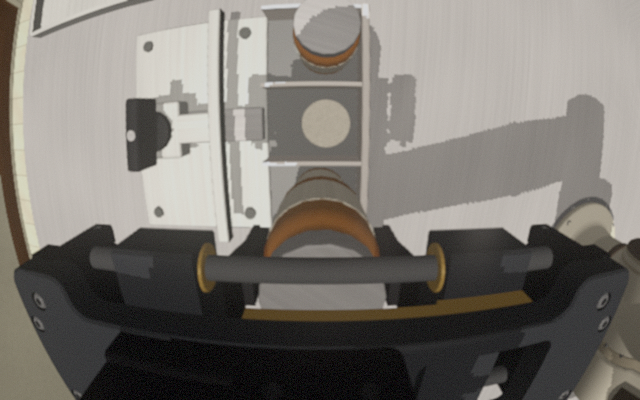

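The jar is held and the middle bay is clearly in view: disc at (326,124), divider tops at rows 84 and 162 between columns 265 and 362, knob centre at about (131,135).

```bash
python3 - <<'E'
from h import *
for n,u,v,z in (("disc",326,124,0),("dR_f",361,85,.045),("dL_f",361,163,.045),("dR_b",265,84,.045),("dL_b",265,162,.045),("knob",131,135,.1),("fwall mid",361,124,.045),("fwR",361,66,.045),("fwL",361,205,.045)):
    q=ray("wrist",u,v,z); d=q-[.4473,-.1595,z]; print(n,q,"rel rack x,y",d@RX,d@RY)
E
```

```text
disc [ 0.4471 -0.1577  0.    ] rel rack x,y -2.9765389461503863e-05 0.001832750965060165
dR_f [ 0.417  -0.2015  0.045 ] rel rack x,y -0.0335987014226974 -0.03942207593410703
dL_f [ 0.4095 -0.1235  0.045 ] rel rack x,y -0.03478715022727306 0.03898390564086476
dR_b [ 0.5112 -0.1955  0.045 ] rel rack x,y 0.06082377119155713 -0.04102098541796372
dL_b [ 0.5065 -0.1168  0.045 ] rel rack x,y 0.062485669241135224 0.037764381431492355
knob [ 0.6286 -0.1453  0.1   ] rel rack x,y 0.18187631674344437 -0.0005423210730893431
fwall mid [ 0.4135 -0.1627  0.045 ] rel rack x,y -0.03397584218971341 -0.00042435603134310766
fwR [ 0.4186 -0.2207  0.045 ] rel rack x,y -0.03356741995854371 -0.05865030651689658
fwL [ 0.4045 -0.0793  0.045 ] rel rack x,y -0.036200755193282134 0.0834026779024738
```

```bash
python3 - <<'E'
from h import *
from rig import r
import cv2
B=[.4497,-.1597]
r.move_l([*B,.17],v=.2)
a=r.move_l([*B,.062],v=.1,contact_N=5); print(a,r.get_tcp_pos(),r.get_wrist_force())
if not a:
    b=r.move_l([*B,.0495],v=.02,contact_N=2.5); print(b,r.get_tcp_pos(),r.get_wrist_force())
    if b or r.get_tcp_pos()[2]<.055:
        r.set_gripper(.084); t=r.get_tcp_pos(); print(r.get_width(),t)
        r.move_l([t[0],t[1],.17],v=.15)
        r.move_l([.4497,-.11,.19],v=.2)
        cv2.imwrite("pics/w3.png",optics.grab_frame("wrist")[:,:,::-1])
print(r.get_time())
E
```

```text
False [ 0.4503 -0.1597  0.0626] [-0.3418 -0.0194 -2.1835]
True [ 0.45   -0.1597  0.0525] [ 0.0709 -0.3208  2.3933]
0.0838853293665605 [ 0.4487 -0.1596  0.0518]
10.7667
```

View pics/w3.png

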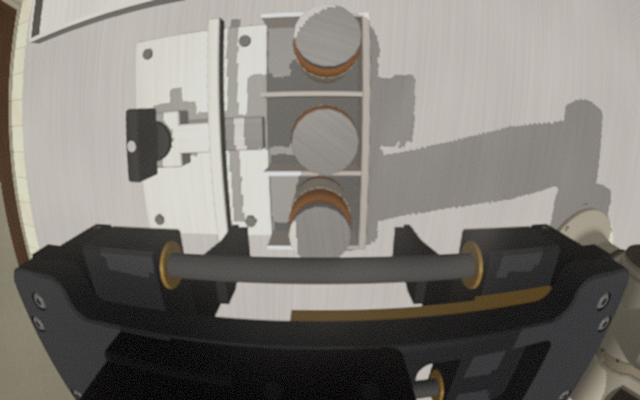

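All three jars are upright in their bays. The knob dot is at (131,146), and its left edge runs from (127,110) to (130,181). Next I'll grip the knob and draw the bar up in small, force-logged steps.

```bash
python3 - <<'E'
from h import *
from rig import r
p=optics.camera_params("wrist")
A=ray("wrist",126.5,111,.1,p);C=ray("wrist",129.5,181,.1,p);k=ray("wrist",131,146,.1,p)
d=C-A; a=np.arctan2(-d[0],d[1])-YAW; print("len",np.linalg.norm(d),"bar ang",a,"knob",k)
a=float(np.clip(a,-.3,0))
k=(k+[.6262,-.1444,.1]+[.6286,-.1453,.1])/3; print(k,a)
r.move_pose([k[0],k[1],.15],ori(a,-1))
if r.move_l([k[0],k[1],.068],v=.12,contact_N=6): print("contact",r.get_tcp_pos()); raise SystemExit
r.set_gripper(.005,40); print("w",r.get_width(),r.get_finger_force(),r.get_wrist_force(),r.get_moment())
t=r.get_tcp_pos(); t0=np.array([t[0],t[1],.068]); np.save("k0.npy",np.r_[t0,a])
for s,v in ((.03,.08),(.055,.08)):
    print(s,r.move_l(t0-s*RX,v=v,contact_N=15),r.get_wrist_force()@RX,r.get_wrist_force()@RY)
for s in np.arange(.058,.0755,.002):
    c=r.move_l(t0-s*RX,v=.03,contact_N=12); f=r.get_wrist_force(); print(round(s,4),c,(t0-r.get_tcp_pos())@RX,f@RX,f@RY)
    if c: break
print(r.get_time(),r.get_width())
E
```

```text
len 0.06641379692860533 bar ang -0.06015605001911119 knob [ 0.6286 -0.146   0.1   ]
[ 0.6278 -0.1452  0.1   ] -0.06015605001911119
w 0.015454945428938605 39.9998742621392 [ 0.6088  0.316  -0.714 ] [ 0.0542 -0.1739  0.0436]
0.03 False -1.6069860418251198 -0.7022540218578794
0.055 False -1.5087085164615763 -1.2627557615774518
0.058 False 0.05753985711577891 1.0940046667507775 -1.7490115058357145
0.06 False 0.059758513013584175 1.1212057884393931 -2.685200019445693
0.062 False 0.06220935372391913 1.6537288452033232 -3.2035663385778306
0.064 False 0.06412930651972717 1.004235404056861 -3.8635136498009817
0.066 False 0.0654915694273482 3.199063393386093 -3.573804810374282
0.068 False 0.06758628729202448 2.601805749815143 -3.896918854441049
0.07 False 0.06914344132670332 4.265366009475075 -4.386682818736793
0.072 False 0.0705797294909668 5.130707217801752 -3.815115280762927
0.074 False 0.07160682158234677 7.390777232295035 -5.137613970877841
16.7083 0.01575295153953122
```

```bash
python3 - <<'E'
from h import *
from rig import r
t0=np.load("k0.npy")[:3]
for s in np.arange(.075,.0815,.001):
    c=r.move_l(t0-s*RX,v=.02,contact_N=10); r.sleep(.1); f=r.get_wrist_force(); print(round(s,4),c,(t0-r.get_tcp_pos())@RX,f@RX,f@RY)
    if c or f@RX>14: break
print(r.get_time(),r.get_width())
import cv2
a=np.vstack([cv2.resize(optics.grab_frame("top")[120:245,195:400],None,fx=3,fy=2.4,interpolation=cv2.INTER_CUBIC),
 cv2.resize(optics.grab_frame("side")[185:285,270:420],(615,300),interpolation=cv2.INTER_CUBIC)])
cv2.imwrite("pics/m.png",np.clip(a[:,:,::-1]*1.4,0,255).astype('uint8'))
E
```

```text
0.075 False 0.07233956099519766 7.999031858087331 -4.762368519726479
0.076 False 0.07327264140156842 8.186312235007394 -4.107448524764956
0.077 False 0.0742844965066688 6.86894419210406 -4.444479735687674
0.078 False 0.07526131250478808 8.33811006069893 -4.879977955037562
0.079 False 0.07627854663251385 6.926638022483688 -3.780574040535396
0.08 False 0.07651615135945497 8.712613158047443 -4.457208445470108
0.081 False 0.0765585469370314 10.491321007233799 -4.5383127508331915
19.1583 0.015783735723268983
```

View pics/m.png

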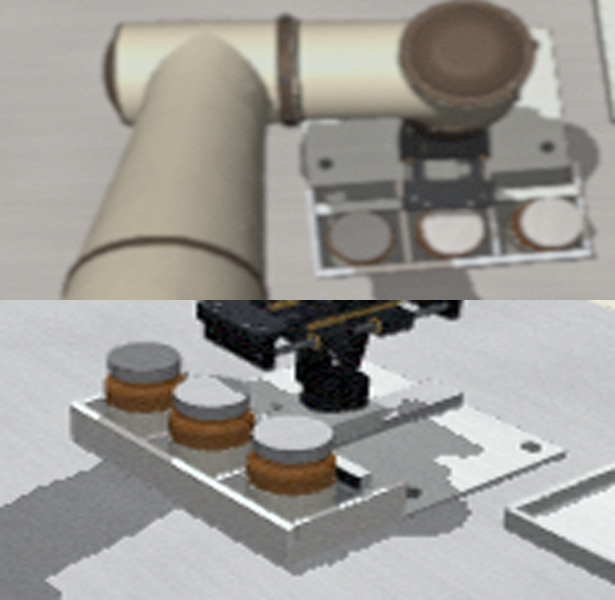

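The commanded motion stalls at 0.0765 m of travel with force building, so the bar has reached jars held against the wall. The jars are upright. Now I'll clamp in stages.

```bash
python3 - <<'E'
from h import *
from rig import r
k=np.load("k0.npy"); t0=k[:3]; a0=k[3]; s=.081
for a in (-.35,-.65,-.9,-1.1,-1.25,-1.4):
    r.move_pose(t0-s*RX,ori(a,-1)); f=r.get_wrist_force()
    m=Rn.from_rotvec(r.get_tool_rot()).as_matrix()[:,1]; ang=np.arctan2(-m[1],-m[0])-YAW
    d=t0-r.get_tcp_pos()
    print(a,"act",ang,"s",d@RX,d@RY,"F",f@RX,f@RY,f[2],"Mz",r.get_moment()[2])
    if np.linalg.norm(f)>30: break
print(r.get_time(),r.get_width())
E
```

```text
-0.35 act -0.3499414752720968 s 0.07635923884188607 0.00016783911397359136 F 11.371956903349188 -5.25757277198807 -11.388205479669079 Mz -0.10529921376177073
-0.65 act -0.6498081158025037 s 0.07618486458142391 0.00025321278666705685 F 11.298345469217272 -4.469027498408365 -11.334928823812152 Mz -0.09828374216593652
-0.9 act -0.8997842315280291 s 0.07604386694132732 0.0003391451282781106 F 11.957006570894247 -6.604580369463059 -11.688490758341636 Mz -0.1082365821117329
-1.1 act -1.099845253362033 s 0.0759872946222358 0.0004833452413609592 F 12.863016930647499 -6.945885430238288 -11.539758897737594 Mz -0.09045392460484243
-1.25 act -1.24984241874203 s 0.075952477179889 0.0005596566580239046 F 11.892131448882733 -7.325962200287601 -11.38593897691761 Mz -0.11299829926140967
-1.4 act -1.399784793057443 s 0.07591766131052613 0.0006330771761355805 F 13.077828774896979 -6.561805877042901 -11.191680559794515 Mz -0.03211270348270376
21.225 0.015756111928375213
```

```bash
python3 - <<'E'
from h import *
from rig import r
import cv2
t0=np.load("k0.npy")[:3]
for s in (.078,.075,.073):
    r.move_l(t0-s*RX,v=.02); r.sleep(.1); f=r.get_wrist_force(); print(s,(t0-r.get_tcp_pos())@RX,f@RX,f@RY,f[2])
r.move_l(t0-.0762*RX,v=.02)
r.set_gripper(.084); t=r.get_tcp_pos(); r.move_l([t[0],t[1],.16],v=.12)
print(r.get_wrist_force())
r.move_pose([.50,.08,.25],ori(0,-1))
cv2.imwrite("pics/wf.png",optics.grab_frame("wrist")[:,:,::-1])
im=optics.grab_frame("top")[120:245,195:400]
a=np.vstack([cv2.resize(im,(615,300),interpolation=cv2.INTER_CUBIC),
 cv2.resize(optics.grab_frame("side")[185:285,270:420],(615,300),interpolation=cv2.INTER_CUBIC)])
cv2.imwrite("pics/m2.png",np.clip(a[:,:,::-1]*1.4,0,255).astype('uint8'))
print(r.get_time())
E
```

```text
0.078 0.0758066638814367 7.664187319109467 -6.332965687028753 -7.548735206460437
0.075 0.07569123489284997 1.1826359295724918 -5.818383576533248 -2.7792202465338045
0.073 0.07559020713265889 -1.6610380533009206 -5.363769396385162 0.6022788278440745
[0.7348 0.1962 0.5396]
26.0333
```

View pics/m2.png

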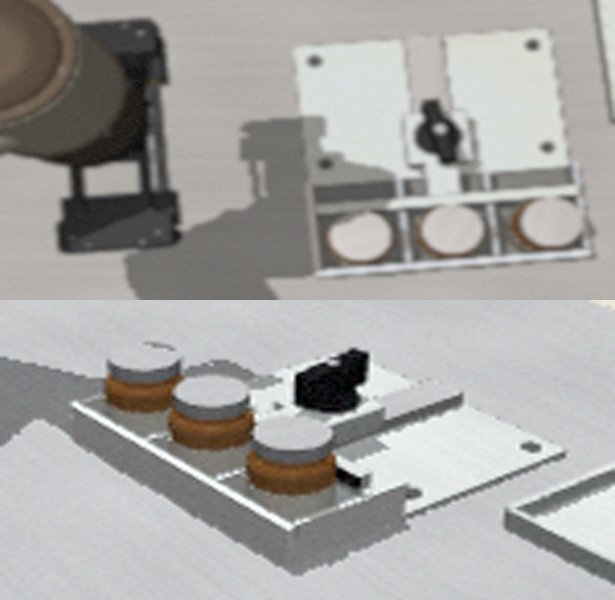

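The knob bar now lies nearly along the slide, from (430,103) to (450,160) in the top view, which is about 1.38 rad. The bar sits against the three upright jars, and a backward tug didn't move the carriage.

```bash
python3 -c "
from rig import r
print(r.hand_in(), r.get_time())"
```

```text
the job is handed in; nothing more can be done
the job is handed in; nothing more can be done
```

I handed the job in after about 26 s of robot time: the jar was lowered into the middle bay, the stop bar is snug against all three upright jars, and the knob is turned to about 1.4 rad and holds against a light backward tug (under 2 N).

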